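Seat a heater block flush with the filler plate and hold it

ROBOT

A 6-joint arm with a two-finger parallel gripper is mounted at the origin on the work surface. World frame = base frame: x ahead of the robot, y to its left, z up, the work surface at z = 0. Lengths are in m, angles in rad, forces in N, time in s.
With the tool pointing down it reaches from about 0.275 to 0.75 m from the base axis. Payload 10.2 kg.
Tool frame: the origin (TCP) lies midway between the tips of the shut fingers; the grasp point (between the pads) lies 19 mm behind it (env.hold_point_z is the distance from the TCP to the grasp point, in m); x points along the fingers, z is the direction in which the jaws open and shut, and the axes are right-handed (so a half turn about x gives the same grasp; the last joint's range is limited). The gripper opens to 85 mm and grips with 20 to 120 N. Pads are 22 mm wide; open, the fingers measure 114 mm over their backs; the gripper's body (76 mm by 85 mm) begins 54 mm behind the grasp point. The pads swing forward as they close: fully open they stand 13 mm farther back than shut.
Start: joints at [-1.525, 0.313, 1.498, -0, 1.331, -0.223], TCP at [0.139, -0.506, 0.231] pointing down, gripper open.
Joint ranges: [-2.94, 2.94], [-0.97, 2.17], [0.19, 2.56], [-1.23, 4.37], [0.02, 3.11], [-2.88, 2.88]. Speed limits (rad/s): [2.39, 2.39, 3.01, 3.14, 3.14, 3.14].

INTERFACE

Orientations are given as a unit quaternion [x, y, z, w].
In Python, from bench import env, kinematics, monitor, eyes, job gives the robot as it stands. The module is installed in compiled form; this text tells all that it offers. Calls block until the motion is done:
- env.reach(position, orientation): joint-space move of the TCP to a pose.
- env.movel(position, velocity=0.15, frame=None, guard=None): straight line of the TCP; frame=None keeps the orientation; velocity is the mean speed in m/s. With guard (N) it stops when the force on the tool has changed by that much, and returns True; else False.
- env.set_joints(angles): joint-space move.
- env.release() and env.close_gripper(effort=None): open the fingers fully, or close them until they stop; effort is the grip in N (None keeps the last).
- env.hold(seconds).
- kinematics.ik(position, orientation): joint angles nearest the present ones, or None.
- monitor.sense(): the state.
- eyes.grab_frame(name): name is "scene" or "top"; returns a dict with "frame" (420x560x3 uint8, red, green, blue), "mtx" (3x3 intrinsics, pixels), "k1" (the pictures are not rectified: a ray, as slopes to the right and down, at radius r is drawn at 1 + k1 r^2 times it, then the intrinsics apply), "view" (4x4, takes a point from world to camera coordinates). Camera axes: x right, y down, z forward; pixel columns grow to the right and rows downward; lengths in m; the calibration is good to about 2 mm. A picture is of the moment at which its call begins. There is no depth.
A pose or a line that the arm cannot do raises env.MotionError and nothing moves.
- job.hand_in(): hands the job in, once; it reports no verdict.
The state is a dict: "clock": time; "joints": joint angles; "qvel": joint speeds; "joint_efforts": joint torques, N m; "position": TCP position; "ee_rot": TCP orientation; "contact_force": force on the tool from outside, world axes, zero at the start; "ft_torque": the same for the moment, N m; "finger_gap": opening from 0.0 (shut) to 1.0 (fully open).
Only numpy, scipy, OpenCV 4.12 (cv2) and the standard library are available. Lean on these libraries where they do the work, as an engineer would, in place of code of your own. Each camera call takes 0.05 s, during which the arm holds its last target.

TASK

One of the two tube blocks in the dry-bath heater is too shallow for its bay and sits loose. Turn the hold-down bar's thumb-turn clockwise until it clicks over and the bar rests open along the divider; then lower the filler plate all the way down into the only gap that is wide enough for it, in front of the shallow block, and with the plate push that block squarely flush against the heated far wall of its bay. Finish while still holding the plate so, pressing the block home firmly but gently: do not let go, and leave the other block and everything else on the bench where they are.

Things in the scene. Friction and masses are not known exactly. Their poses are not given: they have to be found in the camera images.
- heater: Dry-bath heater, fixed, 250 (x) x 230 (y) x 90 mm. Origin: centre of its underside; x points away from its control panel (and the robot), y left, z up. Two open bays, each x = -50 to +50, 84 mm wide (y), centred at y = +54 and -54, floor at z = 45, rims at z = 90; divider 24 mm wide between them. The far bay wall (x = +50) is the heated one. All rigid
- platen: Heated copper plate that forms the far wall of both bays, 216 wide (y) x 36 mm high, a rigid part of the heater. Origin: in its bare face towards the robot, at bay floor height, midway between the bays (heater x = 50, y = 0, z = 45); axes as the heater's
- latch (a joint): Hold-down bar, rad: 0 closed (steel bar 90 x 24 x 5 mm lies along the heater's y over the front of both bays, 3 mm above the rims), 1.57 open (lies along x over the divider). Grows clockwise seen from above; stops at both ends. A spring detent (at most 0.12 N m) resists up to 0.785, then snaps it on to 1.57 when let go
- latch_grip (a point): Grip point on the latch's vertical axis (heater x = -26, y = 0, z = 119). Its thumb-turn is an upright black wing 44 mm long (in line with the bar), 12 mm thick, z = 100 to 130 in the heater's frame, on a round hub 26 mm across (z = 98 to 106); bar top at z = 98
- block_narrow: Shallow aluminium tube block, 75 (x) x 76 (y) x 42 mm, 0.4 to 0.63 kg, loose on the floor of either bay (see its pose), 2.5 to 5 mm off the heated wall and a little askew; about 20 mm are open in front of it. Origin: middle of the lower edge of its far face; x points to the heated wall; block at x = -75 to 0. Capped tubes stand 13 mm above it at x = -13 only
- block_wide: The other tube block, 90 (x) x 76 (y) x 42 mm, 0.6 kg, in the other bay; less than 8 mm are open in front of it or behind it. Origin and axes like the shallow block's. To be left alone
- spacer: Aluminium filler plate, 0.14 to 0.22 kg, standing upright on the bench: plate 16 (x) x 60 (y) x 46 mm high, on it a centred grip tab 14 (x) x 36 (y) mm, z = 46 to 90. Lower edges chamfered 2 mm. Origin: centre of its underside; x across its thickness, z up. The same both ways round. Pressed hard on the bay floor it drags there and takes up part of the push
- jar: bystander: small amber jar, 48 mm across, 62 mm high; origin at the centre of its underside
- bottle: bystander: bottle 72 mm across, 150 mm high; origin at the centre of its underside
- tube_rack: bystander: white tube rack 100 x 200 x 44 mm, tubes up to 88 mm; origin at the centre of its underside
- tip_box: bystander: pipette tip box 122 x 84 x 74 mm; origin at the centre of its underside
- pipette: bystander: pipette lying down, about 225 mm long (x), 28 mm thick; origin under its middle
- beaker: bystander: glass beaker 70 mm across, 85 mm high; origin at the centre of its underside

How it is judged:
On the way, in this order (a step that is already met when the one before it is completed fails the run):
1. the hold-down bar is clicked over to its open place (latch above 1.4 rad) (value of joint latch above 1.4 rad), for 0.2 s.
2. the filler plate, upright, is all the way down in the gap in front of the shallow block (z of spacer in the frame of platen below 0.005 m and x of spacer in the frame of block_narrow between -0.105 and -0.078 m and y of spacer in the frame of block_narrow between -0.025 and 0.025 m and angle between spacer's own z axis and vertical below 0.1 rad), for 0.1 s.
At the end, for the whole second after the job is handed in: Latch open (above 1.4 rad); plate upright (0.1 rad), within 5 mm of the bay floor and 25 mm of the block's middle, gripped and pressed on the block (over 2.5 N); shallow block at rest on the floor, within 1.5 mm and 0.02 rad of the heated wall, pressing it with over 2.5 N (value of joint latch above 1.4 rad and x of block_narrow in the frame of platen above -0.0015 m and angle between the x axis of block_narrow and the x axis of platen, either way round below 0.02 rad and z of block_narrow in the frame of platen below 0.003 m and contact force between block_narrow and platen above 2.5 N and contact force between block_narrow and spacer above 2.5 N and contact force between spacer and the fingers above 3 N and z of spacer in the frame of platen below 0.005 m and y of spacer in the frame of block_narrow between -0.025 and 0.025 m and angle between spacer's own z axis and vertical below 0.1 rad and linear speed of block_narrow below 0.02 m/s); the arm keeps its last pose, push and grip.
It fails at once if the shallow block is rammed against the heated wall (more than 50 N) (contact force between block_narrow and platen above 50 N).
It fails at once if the other block is shifted by more than 12 mm or lifted (distance of block_wide from where it was at the start of the episode above 0.012 m).
It fails at once if a bystander is moved by more than 30 mm (distance of any of jar, bottle, tube_rack, tip_box, pipette, beaker from where it was at the start of the episode above 0.03 m).
It also fails if it takes over 58 s, if anything falls off the work surface, if the arm or the gripper's body presses on something with over 40 N, if the wrist force passes 120 N, or if a joint passes its speed limit or range.

## Working session

There is one attempt and no reset: what is moved stays moved. The work goes in short steps, each a Python script; the robot and the scene stay as the last script left them, time stands still between calls to the robot, and variables do not carry over. Pictures are saved under pics/ and viewed, and the job is handed in when it is done.

```bash
mkdir -p pics; python3 - <<'E'
from bench import env, kinematics, monitor, eyes, job
import cv2
s=monitor.sense();print(s)
for n in("scene","top"):
    f=eyes.grab_frame(n);cv2.imwrite(f"pics/{n}0.png",f["frame"][:,:,::-1]);print(n,f["mtx"],f["k1"],f["view"])
E
```

```text
{'clock': 0.0, 'joints': array([-1.52539788e+00,  3.13478447e-01,  1.49843837e+00, -1.72479672e-05,
        1.33102785e+00, -2.23435600e-01]), 'qvel': array([-4.46600222e-04, -8.26834233e-04, -8.64806976e-04,  4.52355374e-05,
       -1.66845849e-03, -4.02615791e-06]), 'joint_efforts': array([-1.41856137e-03, -4.12275088e+01, -2.59738863e+01, -2.96485896e-04,
        4.24996106e-03,  1.26811577e-05]), 'position': array([ 0.13939767, -0.50588102,  0.23072005]), 'ee_rot': array([ 0.42884517,  0.56280803, -0.42811934,  0.56218571]), 'contact_force': array([ 0.18714686, -0.13501153,  0.13006835]), 'ft_torque': array([-0.02473247, -0.00974857,  0.02431422]), 'finger_gap': 1.0011006283713695}
scene [[411.20413615   0.         273.07408009]
 [  0.         411.20413615 210.5167656 ]
 [  0.           0.           1.        ]] -0.10692558063814872 [[-0.86929478  0.49407254  0.0147955   0.44258413]
 [ 0.41075402  0.73870376 -0.5344136  -0.15397119]
 [-0.27496857 -0.45848564 -0.8450936   1.51050563]
 [ 0.          0.          0.          1.        ]]
top [[429.77837566   0.         280.85412593]
 [  0.         429.77837566 211.76993735]
 [  0.           0.           1.        ]] -0.07213628646242788 [[ 0.01916629 -0.99979076  0.00714783  0.00276504]
 [-0.99736809 -0.01961887 -0.0697997   0.53762943]
 [ 0.06992532 -0.00579122 -0.99753542  1.26450862]
 [ 0.          0.          0.          1.        ]]
```

View pics/scene0.png

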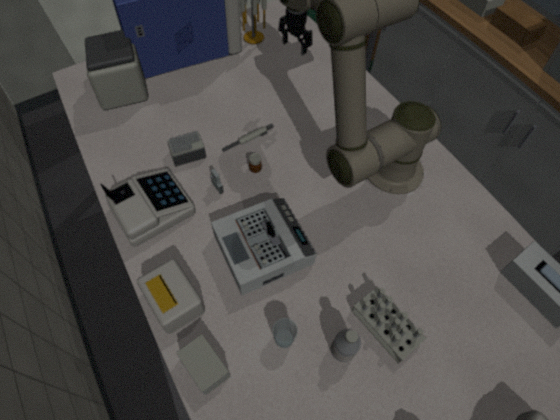

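View pics/top0.png

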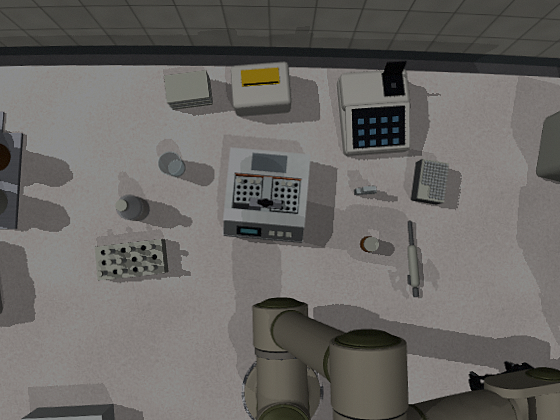

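The top view shows the heater at about (265,195), with the latch wing at (265,203) and the plate at about (365,189). The jar is at (369,243). I'll zoom in on these.

```bash
python3 - <<'E'
import cv2,numpy as np
def up(n,x0,y0,x1,y1,s,o):
    im=cv2.imread(n)[y0:y1,x0:x1]
    im=np.clip(255*(im/255.)**0.6*1.15,0,255).astype(np.uint8)
    cv2.imwrite(o,cv2.resize(im,None,fx=s,fy=s,interpolation=cv2.INTER_CUBIC))
up("pics/top0.png",215,140,325,250,5.4,"pics/t_h.png")
up("pics/scene0.png",190,130,330,300,3.5,"pics/s_h.png")
up("pics/top0.png",340,165,400,265,6,"pics/t_p.png")
E
```

```text
(no output)
```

View pics/t_h.png

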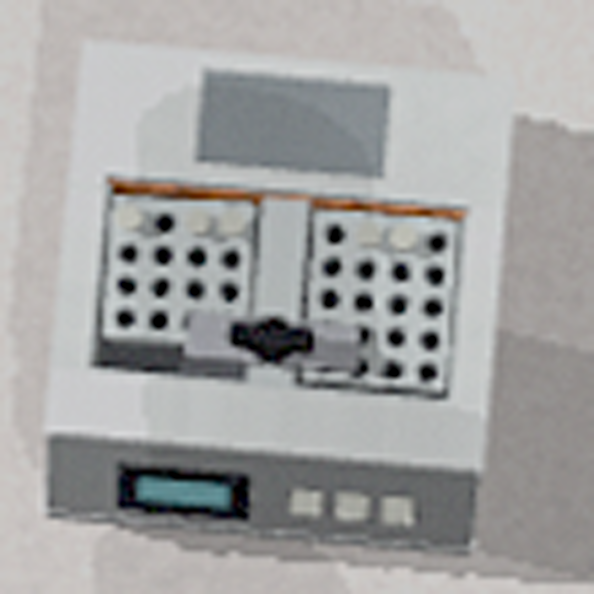

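View pics/s_h.png

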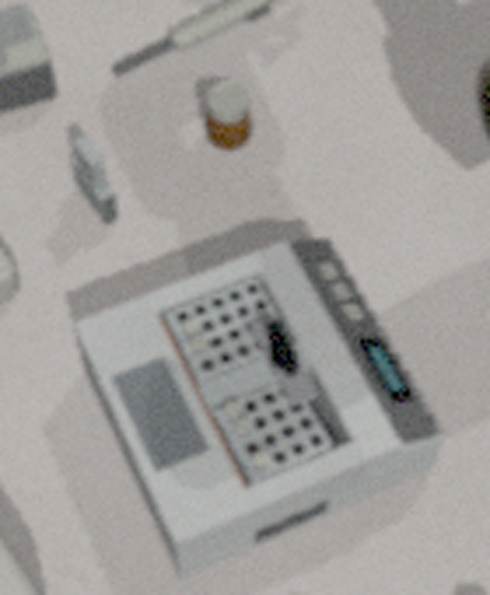

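View pics/t_p.png

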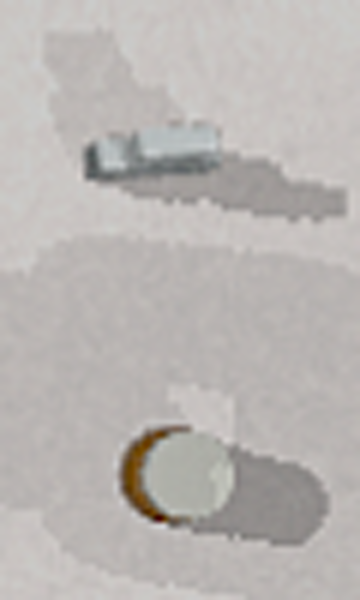

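```bash
cat > h.py <<'E'
import numpy as np,cv2
from scipy.optimize import least_squares
from scipy.spatial.transform import Rotation as R
def avg(n,k=6):
    from bench import eyes
    fs=[eyes.grab_frame(n) for _ in range(k)]
    f=fs[0]; f["frame"]=np.mean([g["frame"].astype(float) for g in fs],0)
    return f
def save(f,fn): np.savez(fn,frame=f["frame"],mtx=f["mtx"],k1=f["k1"],view=f["view"])
def crop(f,x0,y0,x1,y1,s,o):
    im=f["frame"][y0:y1,x0:x1,::-1]
    im=np.clip(255*(im/255.)**0.6*1.15,0,255).astype(np.uint8)
    im=cv2.resize(im,None,fx=s,fy=s,interpolation=cv2.INTER_CUBIC)
    cv2.imwrite(o,im)
def c2p(p,x0,y0,s): return (np.asarray(p,float)+.5)/s-.5+[x0,y0]
def proj(f,P):
    P=np.atleast_2d(P);V=f["view"];c=P@V[:3,:3].T+V[:3,3]
    D=np.array([float(f["k1"]),0,0,0,0.])
    q,_=cv2.projectPoints(P.astype(float),cv2.Rodrigues(V[:3,:3])[0],V[:3,3],f["mtx"],D)
    return q[:,0]
def ray(f,px):
    D=np.array([float(f["k1"]),0,0,0,0.])
    u=cv2.undistortPoints(np.asarray(px,float).reshape(-1,1,2),f["mtx"],D)[:,0]
    V=f["view"];Rm=V[:3,:3];C=-Rm.T@V[:3,3]
    return C,np.c_[u,np.ones(len(u))]@Rm
def onz(f,px,z):
    C,d=ray(f,px); t=(np.asarray(z)-C[2])/d[:,2]
    return C+d*t[:,None]
E
python3 - <<'E'
from h import *
t=avg("top");s=avg("scene");save(t,"t1.npz");save(s,"s1.npz")
crop(t,225,165,310,220,9,"pics/a1.png")
crop(s,225,200,300,275,8,"pics/a2.png")
crop(t,350,180,385,200,20,"pics/a3.png")
crop(s,200,160,235,200,15,"pics/a4.png")
from bench import monitor;print(monitor.sense()["clock"])
E
```

```text
0.7
```

View pics/a1.png

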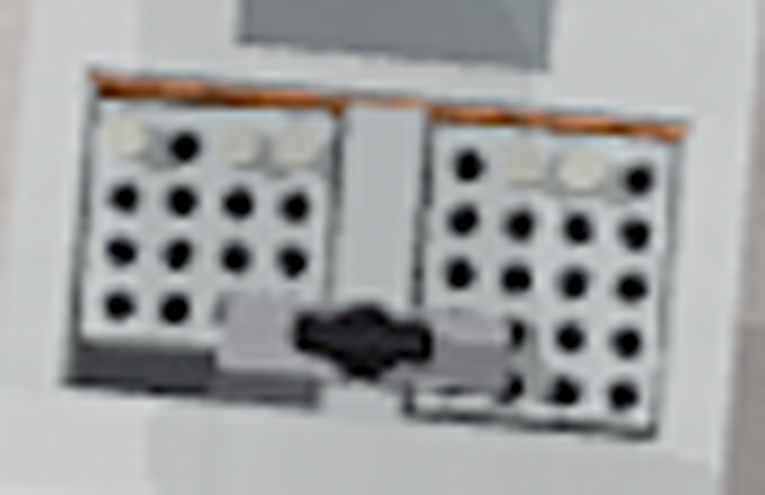

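View pics/a2.png

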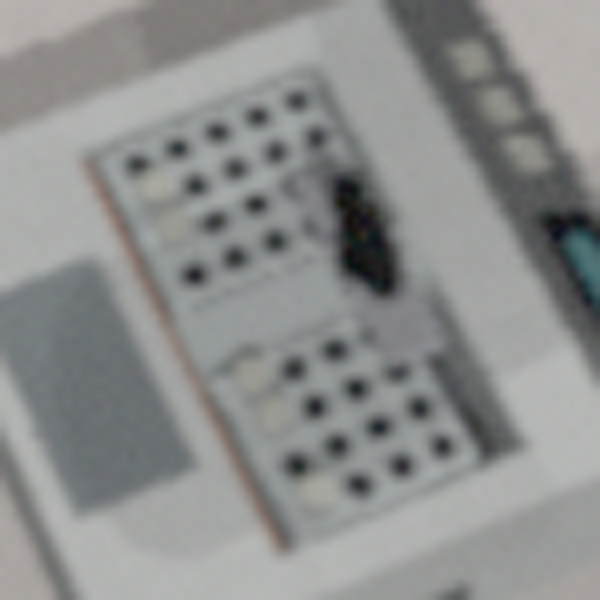

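View pics/a3.png

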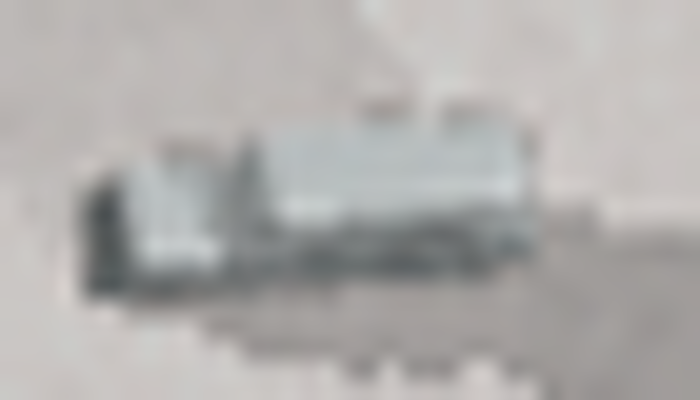

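View pics/a4.png

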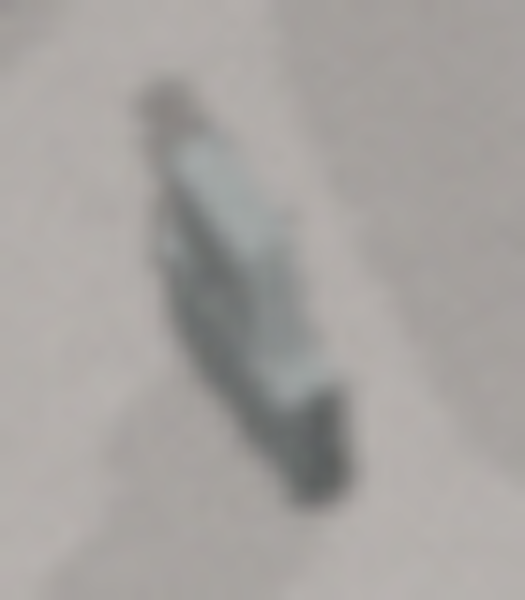

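```bash
python3 - <<'E'
from h import *
t=dict(np.load("t1.npz"));s=dict(np.load("s1.npz"))
for f in(t,s):print("cam",ray(f,[[280,210]])[0])
L=[(50,96),(50,-96),(-50,96),(-50,-96),(50,12),(-50,12),(50,-12),(-50,-12)]
pt=c2p([(90,72),(690,122),(62,385),(655,437),(345,97),(322,408),(430,103),(405,415)],225,165,9)
ps=c2p([(285,552),(88,158),(523,448),(318,70)],225,200,8)
L=np.array(L)/1000.
def P(v,l,z):
    c,s_=np.cos(v[2]),np.sin(v[2]);l=np.atleast_2d(l)
    return np.c_[v[0]+c*l[:,0]-s_*l[:,1],v[1]+s_*l[:,0]+c*l[:,1],np.full(len(l),z)]
for nm,w in(("top",(1,0)),("scene",(0,1)),("both",(1,1))):
    g=lambda v:np.r_[w[0]*(proj(t,P(v,L,.09))-pt).ravel(),w[1]*(proj(s,P(v,L[:4],.09))-ps).ravel()]
    r=least_squares(g,[.55,0,0]);print(nm,r.x,np.degrees(r.x[2]));print(np.round(g(r.x).reshape(-1,2),2).tolist())
# spacer
a=c2p([(262,130),(525,120),(530,200),(278,220),(396,168)],350,180,20);print(onz(t,a,.09))
a=c2p([(125,175),(140,262)],350,180,20);print("sh top",onz(t,a,.046))
a=c2p([(178,150),(210,130),(285,225),(255,262)],200,160,15);q=onz(s,a,.09);print(q,q.mean(0))
a=c2p([(270,400),(345,385)],200,160,15);print("sh sc",onz(s,a,.046))
a=c2p([(300,505),(345,495),(172,315)],200,160,15);print("foot sc",onz(s,a,.0))
a=c2p([(85,295),(490,270)],350,180,20);print("foot top",onz(t,a,.0))
E
```

```text
cam [0.44774026 0.02063518 1.29889874]
cam [0.86332194 0.58761558 1.18768609]
top [ 0.58541387  0.05608294 -0.06602368] -3.782878313915996
[[-0.48, -0.05], [0.23, 0.14], [-0.67, 0.14], [1.23, 0.17], [0.65, -0.33], [0.08, 0.12], [-0.37, -0.28], [-0.67, 0.07], [-0.0, 0.0], [-0.0, -0.0], [-0.0, 0.0], [-0.0, -0.0]]
scene [ 0.58197434  0.05831469 -0.07656402] -4.38679507427158
[[-0.0, 0.0], [-0.0, 0.0], [-0.0, 0.0], [0.0, 0.0], [0.0, 0.0], [-0.0, 0.0], [-0.0, 0.0], [-0.0, 0.0], [-0.04, 1.06], [-0.73, -1.11], [1.05, 1.0], [-0.33, -1.36]]
both [ 0.58436612  0.05674036 -0.06965854] -3.991140614652765
[[-0.64, 0.19], [0.05, 0.63], [-0.97, 0.38], [0.92, 0.65], [0.47, 0.02], [-0.23, 0.47], [-0.55, 0.1], [-0.97, 0.45], [-0.77, 1.01], [-1.8, -1.0], [0.23, 0.76], [-1.46, -1.43]]
[[ 0.61043413 -0.21747727  0.09      ]
 [ 0.61269428 -0.25517323  0.09      ]
 [ 0.60124424 -0.25591186  0.09      ]
 [ 0.59760353 -0.21982102  0.09      ]
 [ 0.60540933 -0.2366859   0.09      ]]
sh top [[ 0.60924174 -0.20587597  0.046     ]
 [ 0.59640329 -0.2081684   0.046     ]]
[[ 0.60722713 -0.25131186  0.09      ]
 [ 0.59850629 -0.2529768   0.09      ]
 [ 0.59527385 -0.22040471  0.09      ]
 [ 0.60554129 -0.21432802  0.09      ]] [ 0.60163714 -0.23475535  0.09      ]
sh sc [[ 0.60902319 -0.20927897  0.046     ]
 [ 0.59226228 -0.20475497  0.046     ]]
foot sc [[ 0.60562835 -0.21061185  0.        ]
 [ 0.59517282 -0.20805118  0.        ]
 [ 0.60853857 -0.27542919  0.        ]]
foot top [[ 0.59662289 -0.20816724  0.        ]
 [ 0.60177644 -0.27036107  0.        ]]
```

```bash
cat >> h.py <<'E'
def ori(jaw):  # jaw: world angle of jaw axis (tool z)
    z=np.array([np.cos(jaw),np.sin(jaw),0]);x=np.array([0,0,-1.]);y=np.cross(z,x)
    return R.from_matrix(np.c_[x,y,z]).as_quat()
H=np.array([.5845,.0567]);HY=-.069
def hp(x,y,z):
    c,s=np.cos(HY),np.sin(HY);return np.array([H[0]+c*x-s*y,H[1]+s*x+c*y,z])
E
python3 - <<'E'
from h import *
from bench import kinematics,env,monitor
g=hp(-.026,0,.25);print(g)
for k in(0,1):
  for d in (0,.785,1.57):
    q=kinematics.ik(g,ori(HY+k*np.pi-d));print(k,d,None if q is None else np.round(q,2))
for a in(.07,.07+np.pi): print(np.round(kinematics.ik([.603,-.237,.2],ori(a)),2))
E
```

```text
[0.55856187 0.05849258 0.25      ]
0 0 [-0.1   0.38  1.35 -0.    1.41 -0.04]
0 0.785 [-0.1   0.38  1.35 -0.    1.41  0.75]
0 1.57 [-0.1   0.38  1.35 -0.    1.41  1.53]
1 0 None
1 0.785 [-0.1   0.38  1.35 -0.    1.41 -2.39]
1 1.57 [-0.1   0.38  1.35 -0.    1.41 -1.61]
[-0.55  0.61  1.13 -0.    1.4  -0.62]
[-0.55  0.61  1.13  0.    1.4   2.52]
```

```bash
python3 - <<'E'
from h import *
from bench import kinematics,env,monitor
p=lambda m:(lambda s:print(m,round(s["clock"],2),np.round(s["position"],4),"F",np.round(s["contact_force"],2),"T",np.round(s["ft_torque"],2),round(s["finger_gap"],3)))(monitor.sense())
env.reach(hp(-.026,0,.22),ori(HY));p("above")
print(env.movel(hp(-.026,0,.108),velocity=.12,guard=8));p("down")
env.close_gripper(30);p("closed")
t=avg("top",2);save(t,"t2.npz");crop(t,215,140,325,250,5.4,"pics/b1.png")
s=avg("scene",2);crop(s,210,170,310,280,5.4,"pics/b2.png")
E
```

```text
above 3.19 [0.5586 0.0578 0.22  ] F [0.01 0.14 1.11] T [-0.02 -0.01  0.  ] 1.003
False
down 4.28 [0.559  0.0584 0.1088] F [-0.09 -0.33 -0.25] T [-0.01 -0.01 -0.04] 0.996
closed 4.93 [0.5561 0.0587 0.1082] F [-15.57  -0.52  11.63] T [-0.07  2.52 -0.03] 0.135
```

View pics/b2.png

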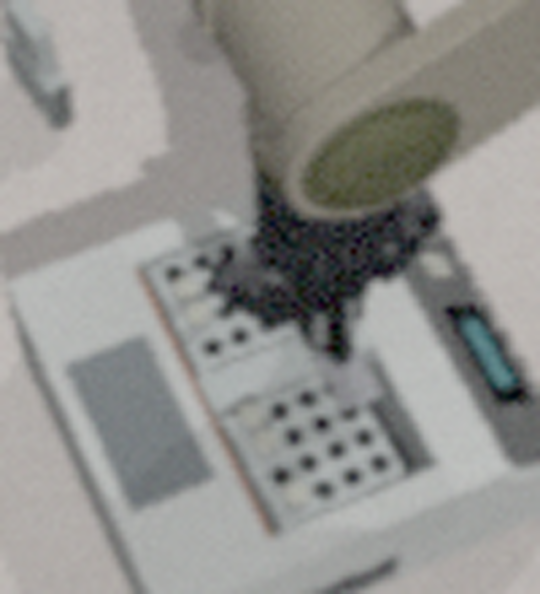

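```bash
cat >> h.py <<'E'
def p(m):
    from bench import monitor
    s=monitor.sense();print(m,round(s["clock"],2),np.round(s["position"],4),"F",np.round(s["contact_force"],2),"T",np.round(s["ft_torque"],2),round(s["finger_gap"],3));return s
E
python3 - <<'E'
from h import *
from bench import env
g=hp(-.026,0,.108)
for dx in(.0025,.0038):
    env.movel(g-[dx,0,0],velocity=.02);env.hold(.15);p(dx)
E
```

```text
0.0025 5.56 [0.5559 0.0587 0.1082] F [-3.69  1.83  6.18] T [ 0.31  0.51 -0.03] 0.134
0.0038 5.96 [0.5558 0.0586 0.1083] F [4.78 2.84 1.18] T [ 0.53 -0.76  0.02] 0.131
```

```bash
python3 - <<'E'
from h import *
from bench import env
g=hp(-.026,0,.108);g[0]=.5556
for d in np.arange(.2,1.61,.2):
    d=min(d,1.57)
    env.movel(g,velocity=.12,frame=ori(HY-d)) if 0 else env.reach(g,ori(HY-d))
    s=p(round(d,2))
env.hold(.2);p("end")
E
```

```text
0.2 6.27 [0.5559 0.0586 0.1083] F [0.66 2.57 5.11] T [ 0.44 -0.04  0.11] 0.132
0.4 6.58 [0.5559 0.0586 0.1083] F [0.25 3.86 4.53] T [ 0.44 -0.1   0.07] 0.134
0.6 6.88 [0.5559 0.0586 0.1083] F [0.11 2.92 4.47] T [ 0.49 -0.06  0.04] 0.137
0.8 7.19 [0.5558 0.0586 0.1083] F [-0.12  3.35  5.82] T [ 0.45 -0.04 -0.06] 0.136
1.0 7.5 [0.5558 0.0586 0.1082] F [0.31 2.94 5.24] T [ 0.44 -0.04 -0.04] 0.134
1.2 7.81 [0.5558 0.0586 0.1083] F [-0.2   2.51  4.84] T [ 0.47 -0.07 -0.07] 0.131
1.4 8.12 [0.5558 0.0586 0.1083] F [-0.25  3.53  5.53] T [ 0.48  0.01 -0.19] 0.136
1.57 8.4 [0.5558 0.0586 0.1083] F [0.29 2.58 5.72] T [ 0.43  0.07 -0.17] 0.139
end 8.6 [0.5558 0.0586 0.1083] F [-0.62  3.05  5.19] T [ 0.44  0.01 -0.12] 0.131
```

```bash
python3 - <<'E'
from h import *
from bench import env
env.release();p("rel")
g=hp(-.026,0,.2);g[0]=.5556
env.movel(g,velocity=.25);p("up")
sp=np.array([.6025,-.2365,.2])
env.reach(sp,ori(.07));p("oversp")
t=avg("top",4);save(t,"t3.npz");crop(t,225,165,310,220,9,"pics/c1.png")
s=avg("scene",4);save(s,"s3.npz");crop(s,225,200,300,275,8,"pics/c2.png");crop(s,180,120,260,220,6,"pics/c3.png")
E
```

```text
rel 9.31 [0.5556 0.0585 0.108 ] F [-0.21  0.26  0.29] T [ 0.04 -0.01 -0.02] 1.004
up 9.82 [0.5555 0.0585 0.2001] F [-0.31  0.63 -0.42] T [-0.03 -0.01 -0.04] 1.0
oversp 11.69 [ 0.6025 -0.2361  0.1997] F [0.07 1.08 0.68] T [ 0.03 -0.01  0.05] 0.996
```

View pics/c1.png

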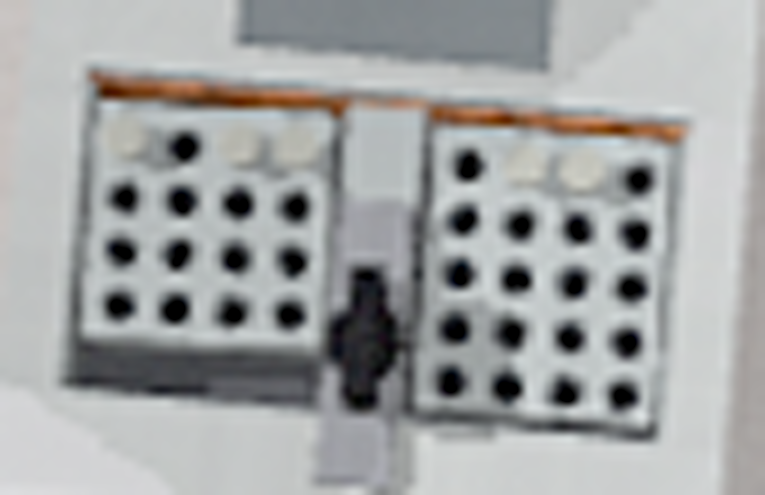

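View pics/c2.png

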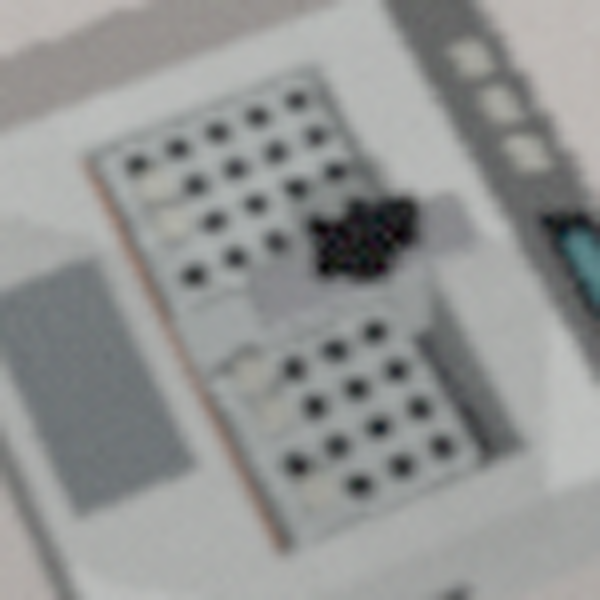

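View pics/c3.png

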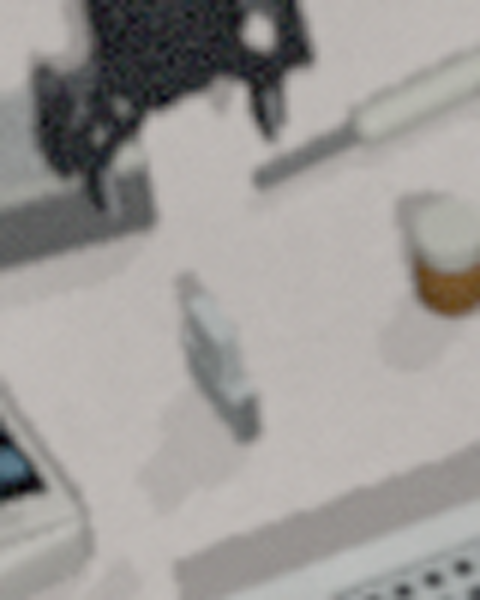

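The latch is open: the bar lies along the divider, with the wing at about (365,335) in the crop. Next I'll measure the yaw and the gap.

```bash
python3 - <<'E'
from h import *
t=dict(np.load("t3.npz"));s=dict(np.load("s3.npz"))
def show(n,q): 
    d=q[1]-q[0];print(n,np.round(q[:,:2],4).tolist(),"yaw",round(np.arctan2(d[0],-d[1]),4))
T=lambda a,z:onz(t,c2p(a,225,165,9),z)
S=lambda a,z:onz(s,c2p(a,225,200,8),z)
show("far rim",T([(90,72),(690,122)],.09));show("front rim",T([(62,385),(655,437)],.09))
show("blk front",T([(82,340),(325,353)],.087))
a=T([(105,108),(82,340)],.087);print(a)
# well-hole rows: dark blobs, narrow block
g=cv2.resize(t["frame"].mean(2)[165:220,225:310].astype(np.float32),None,fx=9,fy=9,interpolation=cv2.INTER_CUBIC)
m=(g<45).astype(np.uint8);n,l,st,ce=cv2.connectedComponentsWithStats(m)
for i in range(1,n):
    if 200<st[i,4]<1800:print(np.round(ce[i],1),st[i,4],np.round(T([ce[i]],.087)[0,:2],4))
show("S far",S([(285,552),(88,158)],.09));show("S front",S([(523,448),(318,70)],.09))
show("S blkfront",S([(480,465),(392,320)],.087))
E
```

```text
far rim [[0.6415, 0.1472], [0.6294, -0.0423]] yaw -0.064
front rim [[0.5423, 0.1533], [0.5296, -0.0329]] yaw -0.068
blk front [[0.5568, 0.1477], [0.5542, 0.0712]] yaw -0.034
[[0.63059174 0.14246188 0.087     ]
 [0.55684423 0.14770067 0.087     ]]
[477.5 118.2] 873 [0.6297 0.0247]
[597.  128.5] 545 [ 0.6271 -0.0131]
[183.4 147. ] 769 [0.6187 0.1174]
[335.6 162.6] 328 [0.6146 0.0692]
[467.9 165.1] 658 [0.6147 0.0274]
[637.9 180.1] 672 [ 0.611  -0.0263]
[124.3 197.7] 631 [0.6022 0.1356]
[181.4 200.5] 684 [0.6016 0.1176]
[238.2 203.2] 697 [0.6011 0.0996]
[294.8 207.1] 661 [0.6002 0.0817]
[463. 220.] 626 [0.5972 0.0286]
[519.9 224.9] 631 [0.596  0.0106]
[577.4 228.5] 629 [ 0.5952 -0.0075]
[634.8 234.3] 646 [ 0.5937 -0.0256]
[121.1 251.4] 630 [0.5851 0.1362]
[177.9 254. ] 625 [0.5846 0.1182]
[235.4 257.8] 649 [0.5838 0.1001]
[292.1 261. ] 660 [0.5831 0.0822]
[458.3 273.4] 671 [0.5802 0.0298]
[515.8 278.9] 626 [0.5788 0.0116]
[573.5 282.9] 621 [ 0.5779 -0.0066]
[631.4 287.7] 647 [ 0.5768 -0.0248]
[119.  305.5] 666 [0.568  0.1363]
[174.6 308.4] 689 [0.5674 0.1188]
[231.9 312. ] 672 [0.5666 0.1007]
[289.7 314.5] 664 [0.5662 0.0826]
[454.2 328.2] 812 [0.5629 0.0307]
[509.3 333.2] 764 [0.5616 0.0133]
[569.6 337.6] 603 [ 0.5606 -0.0057]
[626.4 342.8] 633 [ 0.5593 -0.0236]
[450.1 380.8] 786 [0.5462 0.0316]
[505.7 387.1] 765 [0.5446 0.0141]
[565.  391.6] 612 [ 0.5436 -0.0045]
[622.6 395.6] 633 [ 0.5426 -0.0226]
[564.9 425.8] 684 [ 0.5328 -0.0047]
[638.4 433.2] 271 [ 0.5309 -0.0278]
S far [[0.6374, 0.1473], [0.6243, -0.0365]] yaw -0.0714
S front [[0.5405, 0.1535], [0.5264, -0.0286]] yaw -0.0775
S blkfront [[0.5571, 0.1505], [0.5554, 0.0818]] yaw -0.0242
```

```bash
python3 - <<'E'
from h import *
t=dict(np.load("t3.npz"))
f=t["frame"];print(np.round(ray(t,[[245,200]])[0],3))
for c in (234,238,242,246,250,254,258):
    print(c,"front rows198-212",f[198:214,c].mean(1).round().astype(int),"R-B back r170-180",(f[170:181,c,0]-f[170:181,c,2]).round().astype(int),f[170:181,c].mean(1).round().astype(int))
for r in(185,195):
    print(r,f[r,226:240].mean(1).round().astype(int),f[r,296:306].mean(1).round().astype(int))
E
```

```text
[0.448 0.021 1.299]
234 front rows198-212 [102 100 105 114  61  20  26  25  24  13  85 132 137 133 138 146] R-B back r170-180 [-2 -3 -4  4 -2 -6 -4 -3 -2 -4 -5] [132 136 114 100 106 108  99  94  92  81  77]
238 front rows198-212 [  0   0  37 120  80  39  28  23  25  19  46 125 137 134 134 132] R-B back r170-180 [-2 -4 -8 28 49 34 -4 -4  4  8  6] [135 137 118  79  38  14  95 111 112 113 114]
242 front rows198-212 [ 89  75  86 122 101  54  25  24  26  24  10 118 137 135 133 133] R-B back r170-180 [-2 -3 -6  2 60 47 -1 -8 -8 -6 -6] [133 136 136  79  50  28  79 117 124  89  78]
246 front rows198-212 [104 103 107 121 123  70  25  22  27  24  14  88 134 136 134 134] R-B back r170-180 [-3 -2 -4 -9 73 59 12 -9 -9 -5 -4] [133 135 140  87  76  40  20 111 128  76  12]
250 front rows198-212 [ 21   0   0  60 124  74  26  25  24  39  37  48 122 136 134 133] R-B back r170-180 [ -2  -2  -3  -7  20  53  33 -12  -6   4   8] [131 133 135 120  72  38  16 112 121 117 114]
254 front rows198-212 [128 114 125 126 134  79  34  27  22  38  39  28 116 136 134 132] R-B back r170-180 [ -2  -2  -4  -6  -3  72  57 -11 -10  -7  -3] [105 131 136 143  79  62  30 115 126 116  88]
258 front rows198-212 [ 70  23  11  96 128  84  43  27  22  38  41  32  77 126 133 131] R-B back r170-180 [ -6  -2  -2  -4 -10  66  59  -2  -4   4   7] [ 86 126 135 139  89  72  32  77 109 114 113]
185 [128 129 130 130 129 130 134 108  52  98 114  80  51  38] [  0  47 125  79  97 144 150 147 147 148]
195 [126 126 126 126 128 130 106  52  98 125 125 116 112 117] [ 75 126 102 105 140 148 146 145 146 147]
```

The rim edges in the image are blurred at about 2.8 mm per pixel. The wing grip located the latch axis at (0.5557, 0.0588) in the arm's own frame, so I'll use that for the heater position. Next is grasping the plate.

```bash
python3 - <<'E'
from h import *
from bench import env
sp=np.array([.6022,-.2365,.053])
print(env.movel(sp,velocity=.15,guard=8));p("down")
env.close_gripper(80);env.hold(.1);p("closed")
env.movel([.6022,-.2365,.12],velocity=.1);p("lift")
env.movel([.6022,-.2365,.24],velocity=.2)
H[:]=[.5816,.0570]
import h;h.HY=-.068
g=hp(-.040,.054,.0)
print(g)
env.reach([g[0],g[1],.24],ori(-.068));p("above")
env.movel([g[0],g[1],.165],velocity=.1);env.hold(.2);p("low")
t=avg("top",4);save(t,"t4.npz");crop(t,215,140,325,250,5.4,"pics/d1.png")
s=avg("scene",4);save(s,"s4.npz");crop(s,225,190,300,265,8,"pics/d2.png")
E
```

```text
False
down 13.22 [ 0.6027 -0.2368  0.0541] F [ 0.38  1.1  -0.06] T [-0.    0.    0.03] 1.001
closed 13.97 [ 0.6021 -0.2365  0.0531] F [-0.48  0.65  2.1 ] T [ 0.01  0.32 -0.05] 0.152
lift 14.79 [ 0.6018 -0.2363  0.1192] F [-0.63  0.48 -2.85] T [-0.02  0.04 -0.01] 0.155
[0.54536162 0.1135931  0.        ]
above 16.88 [0.5457 0.1127 0.2398] F [-0.69 -0.43 -2.1 ] T [-0.03 -0.01  0.04] 0.154
low 17.98 [0.5456 0.1136 0.1655] F [ 0.19 -0.45 -1.74] T [-0.01 -0.05 -0.04] 0.154
```

View pics/d1.png

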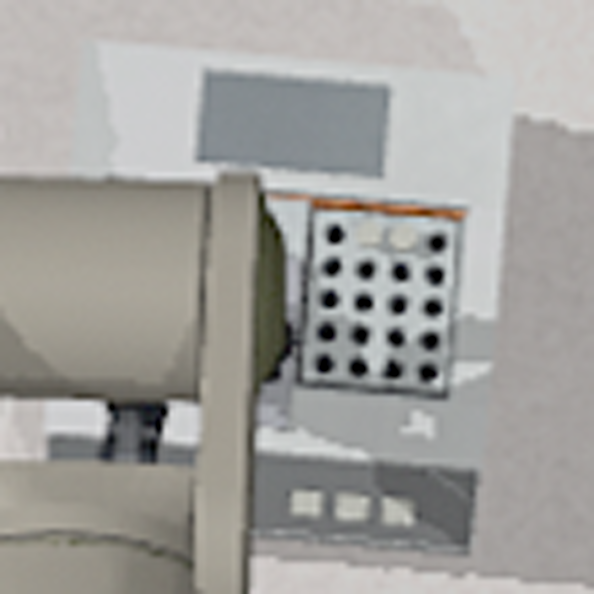

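View pics/d2.png

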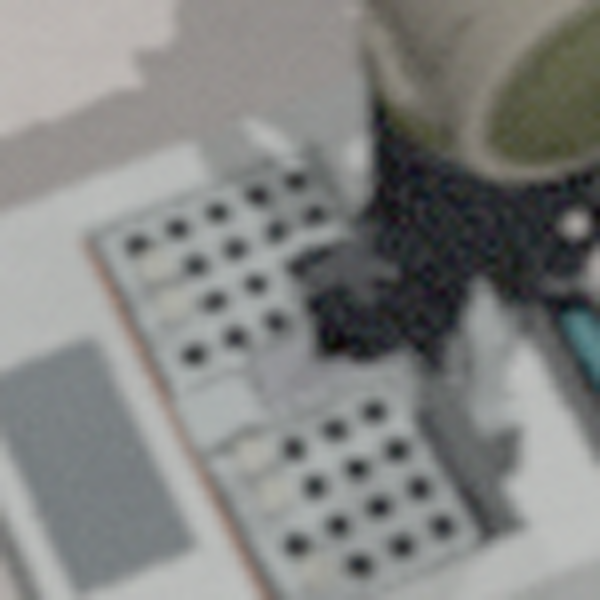

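The plate hangs over the front gap, with its lower end at about (500,420) in the scene crop. I'll lower it under guard.

```bash
python3 - <<'E'
from h import *
from bench import env
g=[.5454,.1136]
for z in(.150,.130,.115,.103):
    r=env.movel([*g,z],velocity=.04,guard=6);s=p((z,r))
    if r:break
E
```

```text
(0.15, False) 18.9 [0.5454 0.1136 0.1499] F [-0.03 -0.87 -2.07] T [-0.01 -0.03  0.02] 0.152
(0.13, False) 19.55 [0.5455 0.1136 0.13  ] F [ 0.11  0.31 -2.2 ] T [0.02 0.04 0.  ] 0.15
(0.115, False) 20.07 [0.5454 0.1136 0.1149] F [ 0.28 -0.86 -1.45] T [-0.05 -0.03  0.01] 0.157
(0.103, False) 20.52 [0.5453 0.1136 0.1028] F [ 0.09 -0.74 -2.02] T [ 0.05 -0.04  0.01] 0.149
```

```bash
python3 - <<'E'
from h import *
from bench import env
g=[.5453,.1136]
r=env.movel([*g,.0965],velocity=.012,guard=4);s=p(r)
z=s["position"][2]
env.movel([*g,max(z,.0965)+.0015],velocity=.02);env.hold(.25);p("up")
E
```

```text
True 20.98 [0.5454 0.1136 0.0981] F [-0.21  0.24  4.35] T [-0.04  0.09 -0.03] 0.158
up 21.49 [0.5452 0.1136 0.0994] F [ 0.01 -0.7  -2.88] T [-0.01  0.02  0.02] 0.156
```

Floor contact came at TCP z = 0.0981, as expected, so the plate is fully down. I've raised it about 1.3 mm so it doesn't drag. Now I'll push toward the heated wall in small steps.

```bash
python3 - <<'E'
from h import *
from bench import env,monitor
g=np.array([.5453,.1136,.0995]);u=np.array([np.cos(-.068),np.sin(-.068),0])
for k in range(1,13):
    r=env.movel(g+u*k*.001,velocity=.01,guard=14);env.hold(.05)
    s=monitor.sense();F=s["contact_force"];print(k,r,round((s["position"]-g)@u*1e3,2),"Fu",round(F@u,2),"F",np.round(F,2),"T",np.round(s["ft_torque"],2),round(s["clock"],2))
    if r or -F@u>10:break
E
```

```text
1 False 1.01 Fu 0.73 F [ 0.76  0.4  -2.48] T [ 0.02 -0.01  0.01] 21.79
2 False 1.79 Fu -2.19 F [-2.16  0.45 -1.22] T [0.09 0.33 0.02] 22.09
3 False 2.65 Fu -4.49 F [-4.39  1.57 -0.6 ] T [0.42 0.81 0.15] 22.39
4 False 4.08 Fu -2.43 F [-2.3   2.   -3.27] T [0.37 0.5  0.08] 22.69
5 False 5.09 Fu -1.84 F [-1.79  0.8  -3.64] T [ 0.27  0.48 -0.01] 22.99
6 False 6.05 Fu -2.26 F [-2.25  0.33 -2.73] T [0.09 0.51 0.01] 23.29
7 False 7.06 Fu -3.28 F [-3.3  -0.21 -2.38] T [0.01 0.59 0.  ] 23.59
8 False 7.22 Fu -7.72 F [-7.76 -0.3  -0.08] T [-0.01  1.37 -0.02] 23.89
9 False 7.36 Fu -12.84 F [-12.86   0.09   3.8 ] T [ 0.05  2.26 -0.11] 24.19
```

```bash
python3 - <<'E'
from h import *
from bench import env,monitor
g=np.array([.5453,.1136,.0995]);u=np.array([np.cos(-.068),np.sin(-.068),0])
env.movel(g+u*.0098+[0,0,.0004],velocity=.005);env.hold(.6)
p("a");env.hold(.3);p("b")
t=avg("top",4);save(t,"t5.npz");crop(t,215,140,325,250,5.4,"pics/e1.png")
s=avg("scene",4);save(s,"s5.npz");crop(s,225,200,300,275,8,"pics/e2.png")
E
```

```text
a 25.12 [0.5528 0.1132 0.0995] F [-14.21   0.32   2.75] T [ 0.11  2.6  -0.13] 0.157
b 25.42 [0.5528 0.1132 0.0995] F [-14.33   0.56   2.13] T [ 0.11  2.69 -0.14] 0.154
```

View pics/e2.png

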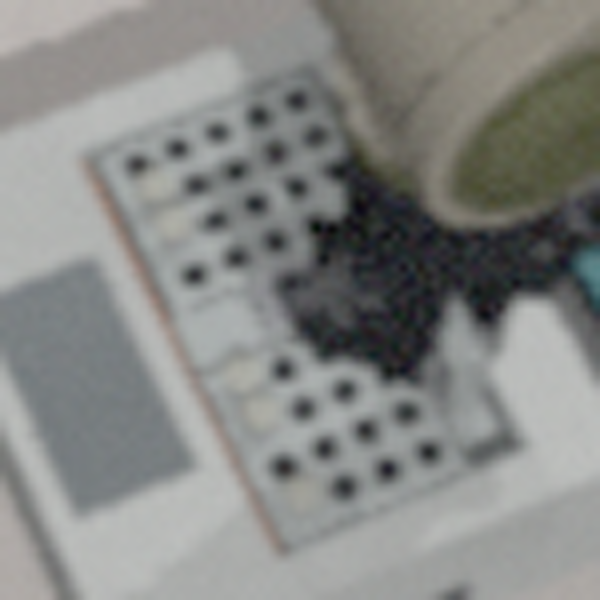

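View pics/e1.png

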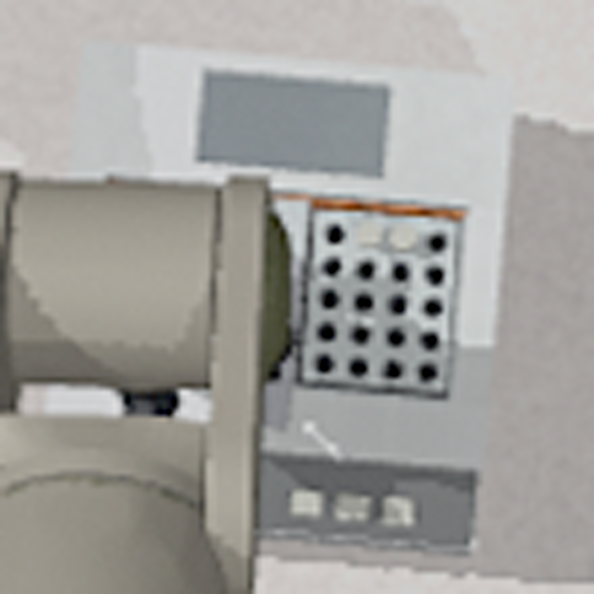

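```bash
python3 - <<'E'
from h import *
def wells(fn):
    s=dict(np.load(fn));g=cv2.resize(s["frame"].mean(2)[200:275,225:300].astype(np.float32),None,fx=8,fy=8,interpolation=cv2.INTER_CUBIC)
    n,l,st,ce=cv2.connectedComponentsWithStats((g<50).astype(np.uint8))
    return [(np.round(ce[i]),np.round(onz(s,c2p([ce[i]],225,200,8),.087)[0,:2],4).tolist()) for i in range(1,n) if 150<st[i,4]<900]
for fn in("s3.npz","s5.npz"):
    print(fn);[print(a,b) for a,b in wells(fn)]
E
```

```text
s3.npz
[510.  81.] [0.4615, 0.0114]
[297. 100.] [0.5397, -0.0219]
[257. 117.] [0.5568, -0.0229]
[535. 126.] [0.4636, 0.0341]
[217. 132.] [0.574, -0.0241]
[316. 136.] [0.541, -0.0037]
[178. 149.] [0.5911, -0.0251]
[276. 152.] [0.5584, -0.0048]
[137. 165.] [0.6083, -0.0262]
[235. 169.] [0.5757, -0.006]
[346. 172.] [0.5386, 0.0162]
[195. 185.] [0.5929, -0.0069]
[298. 189.] [0.559, 0.014]
[256. 204.] [0.5764, 0.0119]
[214. 221.] [0.5941, 0.0109]
[277. 243.] [0.5773, 0.0312]
[236. 258.] [0.5944, 0.0292]
[194. 276.] [0.612, 0.0283]
[374. 332.] [0.5638, 0.0831]
[335. 350.] [0.5806, 0.0826]
[294. 369.] [0.598, 0.0819]
[397. 370.] [0.5645, 0.1012]
[357. 389.] [0.5814, 0.1007]
[315. 407.] [0.5988, 0.0997]
[419. 408.] [0.5649, 0.1192]
[378. 427.] [0.5822, 0.1185]
[337. 446.] [0.5996, 0.118]
[442. 447.] [0.5656, 0.1372]
[297. 465.] [0.616, 0.1176]
[401. 466.] [0.5826, 0.1367]
[359. 485.] [0.6001, 0.1359]
[281. 535.] [0.6347, 0.1396]
s5.npz
[260. 116.] [0.5559, -0.0224]
[217. 132.] [0.574, -0.024]
[276. 152.] [0.5584, -0.0049]
[177. 149.] [0.5912, -0.0251]
[137. 165.] [0.6082, -0.0262]
[236. 171.] [0.5759, -0.005]
[198. 185.] [0.5919, -0.0066]
[297. 187.] [0.5589, 0.013]
[255. 205.] [0.5765, 0.0121]
[217. 220.] [0.5929, 0.011]
[276. 241.] [0.5775, 0.0302]
[238. 257.] [0.5934, 0.0292]
[194. 275.] [0.6118, 0.0281]
[283. 369.] [0.6015, 0.0802]
[345. 391.] [0.5858, 0.0992]
[303. 409.] [0.6029, 0.0984]
[407. 413.] [0.5701, 0.1186]
[366. 431.] [0.5868, 0.1178]
[491. 448.] [0.55, 0.1464]
[325. 448.] [0.6038, 0.1166]
[429. 452.] [0.5709, 0.1367]
[284. 467.] [0.6207, 0.1161]
[387. 470.] [0.5881, 0.1356]
[344. 487.] [0.6054, 0.1339]
```

The block moved about 5 mm and now sits square with the heater: its well rows read −0.072, against about −0.071 to −0.078 for the rims in this view. The wide block's wells haven't moved, and the push is steady at about 14 N, so I'm handing in.

```bash
python3 - <<'E'
from h import *
from bench import job
p("pre");job.hand_in();p("post")
E
```

```text
pre 25.82 [0.5527 0.1132 0.0995] F [-14.59  -0.63   3.58] T [ 0.08  2.69 -0.14] 0.154
the job is handed in; nothing more can be done
the job is handed in; nothing more can be done
```

I opened the latch, lowered the filler plate into the gap in front of the shallow block, which is in the left bay (+y), and pressed that block against the heated wall. I handed in at 25.8 s, still gripping the plate. No verdict was reported.

**Latch:** I turned it 90° clockwise. A picture after letting go showed the bar lying along the divider.

**Plate:** It met the bay floor at the expected height, then I raised it about 1.3 mm so it would not drag. The grip stayed steady at about a 13 mm opening.

**Push:** Resistance rose sharply after 7.1 mm of travel, where about 7 mm was expected. It held steady at about 14 N through hand-in. The wrist reading never went above about 15 N during the push.

**Shallow block:** It moved about 5 mm. Its well rows turned from −0.039 to about −0.072 rad, which agrees with the bay rims at −0.071 to −0.078 in the same view. The wide block's wells did not move, beyond measurement noise. I didn't touch anything else on the bench, but I didn't re-measure the bystander objects.

**Disagreements:**
- **Heater position:** The top camera put the heater about 3 to 4 mm farther away in x than the latch grip did. I used the latch position, and the plate then went in without touching the sides.
- **Gap sizes:** The image measured about 16 mm open in front of the block and 8 to 10 mm behind it, against the stated 20 mm and 2.5 to 5 mm. I trusted the stated sizes, and the push travel agreed with them.
- **Final view:** The arm hid the left bay from the top camera at the end, so the flush check rests on the scene view and the forces. The last upward force, 2 to 4 N, suggests the plate may be rubbing slightly on the floor or the block.

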